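Snap the retaining bar into the spice rack's spring clips

TASK

We are about to drive off: take the loose wooden retaining bar from the pot stand and press it down between the two spring clips along the front of the jar rack until both ends snap in and it sits fully home, level and held by both clips. The height the clips are set to varies, so feel your way and press gently without forcing the rack; let go of the bar and leave the jars and everything else on the counter where they are.

Things in the scene. Friction and masses are not known exactly. Their poses are not given: they have to be found in the camera images.
- bar: Loose pale wood retaining bar, 22 mm wide (x), 200 long (y), 30 tall (z, up), 0.1 kg. Origin: centre of its underside. Both ends chamfered alike: length 188 mm at the underside, 200 mm from 10.4 to 24 mm above it, 188 mm at the top. Lies across the pot stand right way up; grip it across its 22 mm. Either way round fits the clips.
- rack: Fixed plywood jar rack, 170 mm deep (x, from the open front to the back) by 300 mm long (y). Origin: centre of its underside, on the counter. Base plate 10 mm thick, 60 mm high walls at the back and both rear sides; jars stand at about x = +42 mm. The clips stand along its front. A push on rack or clips of more than 40 N, by bar or fingers, is forcing it.
- clip_line (a point): Middle of the clip line: a point of the rack 45 mm in front of its origin, at counter height, axes as the rack's. Above it an aluminium cross piece (290 mm along y) carries two spring clips and two hard ledges for the bar's ends. It is locked anywhere in a 16 mm range of height: the ledge tops are 35 to 51 mm above this point. That height is not reported; feel for it.
- ledge_l (a point): Point of the rack at counter height under the middle of the ledge at the +y end (84 mm along y from clip_line; the other is at -84 mm). Ledges: black plastic, 24 mm along y, between cheeks 28 mm apart and 13 mm higher than the ledge top, so the bar has 3 mm play each way across. Between the ledges it is open to 13 mm below their tops. The home bar's underside lies on the ledge tops.
- clip_l (a joint): Outward lean (rad) of the steel spring clip at the +y end: 0 relaxed, 2.2 N m/rad. Leaf 20 mm wide, 104 mm from clip_line, with a round nose (r 3 mm) 28.7 mm above the ledge top, 44 mm above its hinge, and a lead-in flaring out 12 mm over 19 mm above. Noses are 190 mm apart relaxed. The bar spreads both to about 0.11; once it is on the ledges they spring back over its top chamfers to about 0.03.
- clip_r (a joint): The same for the like clip at the -y end; also grows as it is pushed outward. Pressing the bar through both clips takes roughly 10 to 20 N downward, falling when they snap in, then the hard ledges are met.
- pot_stand: Loose bamboo pot stand of slats, 150 x 150 mm, 18 mm high, on which the bar lies at the start. Origin: centre of its underside.
- whisk: Bystander: stainless balloon whisk lying on the counter, 245 mm long along its x, up to 46 mm high.
- cup: Bystander: blue plastic measuring cup, 80 mm across, 75 mm high, handle to its +y. Origin: centre of its underside.
- salt_pig: Bystander: white ceramic salt pig with a wooden lid, 108 mm across, 110 mm high. Origin: centre of its underside.
- mug: Bystander: white mug, 76 mm across, 85 mm high. Origin: centre of its underside.
- mill: Bystander: dark wooden pepper mill, 52 mm across, 132 mm high. Origin: centre of its underside.
- jar0: Bystander: spice jar standing in the rack behind the clip line, 44 mm across, 72 mm high, on the 10 mm base plate. Origin: centre of its underside.
- jar1: Bystander: spice jar standing in the rack behind the clip line, 44 mm across, 72 mm high, on the 10 mm base plate. Origin: centre of its underside.
- jar2: Bystander: spice jar standing in the rack behind the clip line, 44 mm across, 72 mm high, on the 10 mm base plate. Origin: centre of its underside.
Not all that is in view belongs to the job. There is more than one size of the bar; the one meant has the size given above.

How it is judged:
On the way, in this order (a step that is already met when the one before it is completed fails the run):
1. the bar is lifted clear of the pot stand (height (world z) of bar above 0.06 m), for 0.1 s.
2. the bar is snapped home between both clips (z of bar in the frame of rack between 0.03 and 0.0525 m and value of joint each of clip_l, clip_r below 0.08 rad and x of bar in the frame of rack between -0.052 and -0.038 m and y of bar in the frame of rack between -0.006 and 0.006 m and angle between the y axis of bar and the y axis of rack, either way round below 0.06 rad and angle between bar's own z axis and vertical below 0.08 rad), for 0.2 s.
At the end, for the whole second after the job is handed in: The released bar rests in the rack, upright: underside 30 to 52.5 mm above the rack's underside, each clip leaning under 0.08 rad, within 7 mm across and 6 mm along of the clip line's middle, parallel within 0.06 rad, level within 0.08 rad (all of step 2 and linear speed of bar below 0.01 m/s); the robot touches nothing.
It fails at once if the bar is forced into the rack with more than 40 N (contact force between bar and rack above 40 N).
It fails at once if the fingers push on the rack or its clips with more than 40 N (contact force between the fingers and rack above 40 N).
It fails at once if a bystander, a jar or the pot stand is shifted by more than 30 mm (distance of any of jar0, jar1, jar2, whisk, cup, salt_pig, mug, mill, pot_stand from where it was at the start of the episode above 0.03 m).
It fails at once if a jar, the mill, the mug, the cup or the salt pig is tipped over (angle between any of jar0, jar1, jar2, cup, salt_pig, mug, mill's own z axis and vertical above 0.5 rad).
It also fails if it takes over 64 s, if anything falls off the work surface, if the arm or the gripper's body presses on something with over 40 N, if the wrist force passes 120 N, or if a joint passes its speed limit or range.

ROBOT

A 6-joint arm with a two-finger parallel gripper is mounted at the origin on the work surface. World frame = base frame: x ahead of the robot, y to its left, z up, the work surface at z = 0. Lengths are in m, angles in rad, forces in N, time in s.
With the tool pointing down it reaches from about 0.375 to 0.9 m from the base axis. Payload 3.1 kg.
Tool frame: the origin (TCP) lies midway between the tips of the shut fingers; the grasp point (between the pads) lies 19 mm behind it; x points along the fingers, z is the direction in which the jaws open and shut, and the axes are right-handed (so a half turn about x gives the same grasp; the last joint's range is limited). The gripper opens to 85 mm and grips with 20 to 120 N. Pads are 22 mm wide; open, the fingers measure 114 mm over their backs; the gripper's body (76 mm by 85 mm) begins 54 mm behind the grasp point. The pads swing forward as they close: fully open they stand 13 mm farther back than shut.
Start: joints at [1.03, 0.527, 1.433, -0, 1.181, -0.178], TCP at [0.222, 0.584, 0.231] pointing down, gripper open.
Joint ranges: [-3.08, 3.08], [-0.75, 2.2], [0.22, 2.44], [-1.43, 4.57], [0, 2.65], [-2.85, 2.85]. Speed limits (rad/s): [2.79, 2.79, 3.14, 3.14, 3.14, 3.14].

INTERFACE

Orientations are given as a unit quaternion [x, y, z, w].
In Python, from station import status, snapshot, camera_params, ticket gives the robot as it stands.
- The arm moves only by the tool arm_command, never from a script. Its argument "series" is a list that holds one entry, the list of rows, each a list of 4 numbers: the shift along the tool's x, y, z in mm, then the turn about the tool's x in rad. A call has 1 to 10 rows; each row shifts and turns the commanded pose from where the row before left it, along the tool's axes as they then stand; what a row does not reach is not made up. A row lasts 1/10 s, in which the tool goes at most 50 mm and 8.59 degrees, less where a joint would pass 70% of its speed; a pose out of reach is approached as far as the arm can. A call is refused whole if a number of a shift passes 50 or a number of a turn 0.15, either way. A call with a gripper value outside its range is refused whole. "jaw" is the opening in per cent of the stroke, from 0 (shut) to 100 (fully open), set as the call begins (left out, the last holds). The fingers move at their own pace and stop on an object; "force" is the grip in N (left out, the last holds). Time passes only in rows, so rows that do not move let the fingers close. It gives the time, the measured TCP pose, the force and the opening at its end, in the units of the state.
- status.sense(): the state, without advancing time (a new reading comes with each control period).
- snapshot(name): name is "scene" or "top"; returns the picture (384x512x3 uint8, red, green, blue); there is no depth.
- camera_params(name): a dict with "fovy" (degrees; the focal length in pixels is half the picture's height over the tangent of half this angle, whatever the lens; pixels are square), "cx", "cy" (the principal point, pixels), "k1" (the pictures are not rectified: a ray, as slopes to the right and down, at radius r is drawn at 1 + k1 r^2 times it, then the intrinsics apply), "extrinsics" (4x4, takes a point from camera to world coordinates). Camera axes: x right, y down, z forward; pixel columns grow to the right and rows downward; lengths in m; the calibration is good to about 2 mm. A picture is of the moment at which its call begins. camera_params takes no time and is no camera call.
- ticket.sign_off(): hands the job in, once; it reports no verdict.
The state is a dict: "t": time; "q": joint angles; "qd": joint speeds; "tau": joint torques, N m; "tcp_pos": TCP position; "tool_rot": TCP orientation; "force": force on the tool from outside, world axes, zero at the start; "ft_torque": the same for the moment, N m; "finger_gap": opening from 0.0 (shut) to 1.0 (fully open).
Only numpy, scipy, OpenCV 4.12 (cv2) and the standard library are available. Lean on these libraries where they do the work, as an engineer would, in place of code of your own. Each camera call takes 0.05 s, during which the arm holds its last target. There are 200 camera calls.

## Working session

There is one attempt and no reset: what is moved stays moved. The work goes in short steps, Python scripts to look and compute and a tool call to move; the robot and the scene stay as the last step left them, time stands still between calls to the robot, and variables do not carry over. Pictures are saved under pics/ and viewed, about 8 in all and at most 12, crops included, and the job is handed in when it is done.

Besides the shell and the picture viewer there is one more tool, called after "Emit:" by a JSON object that holds its "name" and its "arguments", one argument or row to a line. arm_command: Moves the arm, as the interface text tells. Its arguments: {"type":"object","properties":{"series":{"type":"array"},"jaw":{"type":"number"},"force":{"type":"number"}},"required":["series"]}

```bash
mkdir -p pics; ls; cat > h.py <<'E'
import numpy as np, cv2
from station import status, snapshot, camera_params, ticket
def cam(n):
    c=camera_params(n); f=192/np.tan(np.radians(c['fovy'])/2); return c,f,np.array(c['extrinsics'])
def ray(n,u,v):
    c,f,E=cam(n); d=np.array([(u-c['cx'])/f,(v-c['cy'])/f]); p=d.copy()
    for _ in range(20): p=d/(1+c['k1']*(p@p))
    return E[:3,3],E[:3,:3]@np.array([p[0],p[1],1])
def at(n,u,v,z):
    o,d=ray(n,u,v); return o+d*(z-o[2])/d[2]
def proj(n,P):
    c,f,E=cam(n); q=(np.asarray(P,float)-E[:3,3])@E[:3,:3]; s=q[...,:2]/q[...,2:]
    s=s*(1+c['k1']*(s**2).sum(-1,keepdims=True)); return s*f+[c['cx'],c['cy']]
def snap(n,f,crop=None,k=1):
    im=snapshot(n)[...,::-1]
    cv2.imwrite('pics/raw_'+f,im)
    if crop: a,b,c,d=crop; im=im[b:d,a:c]
    cv2.imwrite('pics/'+f,cv2.resize(im,None,fx=k,fy=k,interpolation=cv2.INTER_CUBIC))
E
python3 -c "
from h import *
snap('top','t0.png',k=1.5);snap('scene','s0.png',k=1.5)
for n in('top','scene'): print(camera_params(n))
print(status.sense())"
```

```text
pics
{'fovy': 49.27870636275341, 'cx': 248.53529973792274, 'cy': 191.56904317354696, 'k1': -0.04426340159522883, 'extrinsics': array([[ 9.51861103e-03, -9.88251879e-01,  1.52537274e-01,
         3.06508805e-01],
       [-9.99951460e-01, -9.79533447e-03, -1.06274808e-03,
        -8.71782641e-02],
       [ 2.54441640e-03, -1.52519754e-01, -9.88297147e-01,
         1.21354671e+00],
       [ 0.00000000e+00,  0.00000000e+00,  0.00000000e+00,
         1.00000000e+00]])}
{'fovy': 45.94805098978648, 'cx': 256.84239616399657, 'cy': 185.23258595826564, 'k1': -0.10089409463560067, 'extrinsics': array([[-0.80025414,  0.41235475, -0.43538128,  1.07400285],
       [ 0.59958283,  0.56194217, -0.56984333,  0.69412228],
       [ 0.0096815 , -0.71706663, -0.69693738,  0.97222713],
       [ 0.        ,  0.        ,  0.        ,  1.        ]])}
{'t': 0.1, 'q': array([ 1.02951805e+00,  5.28404893e-01,  1.43377560e+00,  8.93788367e-06,
        1.18140274e+00, -1.78529312e-01]), 'qd': array([-7.68331427e-05, -1.73969677e-03, -2.77309199e-03,  1.33984880e-03,
        6.17134722e-04, -4.76766076e-04]), 'tau': array([-5.91296121e-04, -4.43302846e+01, -1.78583568e+01, -3.11015838e-04,
        3.80919693e-03,  2.20505120e-05]), 'tcp_pos': array([0.22142803, 0.58377107, 0.23041155]), 'tool_rot': array([-0.40189415,  0.58263181,  0.40131848,  0.58134735]), 'force': array([ 0.3088376 ,  0.55772012, -0.55577303]), 'ft_torque': array([-0.05006942,  0.02862378, -0.0660494 ]), 'finger_gap': 0.9983373919644863}
```

View pics/t0.png

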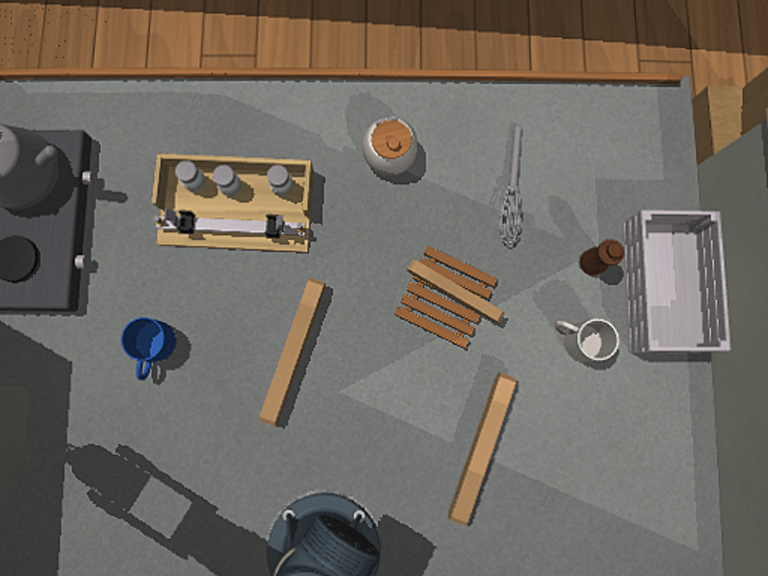

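View pics/s0.png

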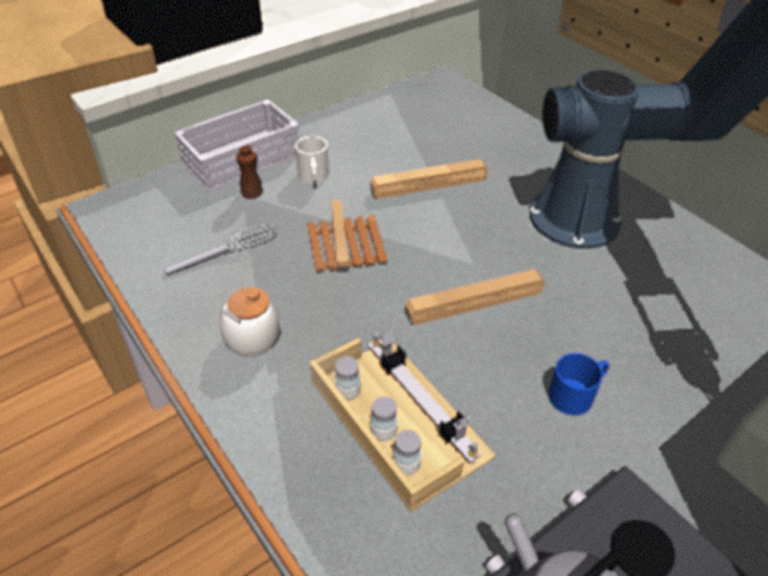

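The top view (1.5x) shows three candidate bars: one on the slatted stand at (412,266)-(500,316), and two loose on the counter at (315,282)-(270,422) and (507,377)-(460,522). Only the first lies on the pot stand. I'll check its length and look at enlarged crops.

```bash
python3 -c "
from h import *
im=cv2.imread('pics/raw_t0.png')
a=cv2.resize(im[155:245,255:345],None,fx=6,fy=6,interpolation=cv2.INTER_CUBIC)
b=cv2.resize(im[95:175,95:220],None,fx=6,fy=6,interpolation=cv2.INTER_CUBIC)
cv2.imwrite('pics/a.png',a);cv2.imwrite('pics/b.png',b)
L=lambda p,q,z:(at('top',p[0]/1.5,p[1]/1.5,z),at('top',q[0]/1.5,q[1]/1.5,z))
for p,q,z in(((412,266),(502,318),.048),((315,282),(270,422),.03),((507,377),(460,522),.03)):
  A,B=L(p,q,z);print(A,B,np.linalg.norm(A-B))
"
```

```text
[ 0.52794678 -0.16207756  0.048     ] [ 0.43084753 -0.33042203  0.048     ] 0.19434022988570682
[0.49843329 0.02204679 0.03      ] [0.23510001 0.09944739 0.03      ] 0.27447271261802364
[ 0.32182889 -0.34134141  0.03      ] [ 0.05958412 -0.25090675  0.03      ] 0.2773999770962866
```

View pics/a.png

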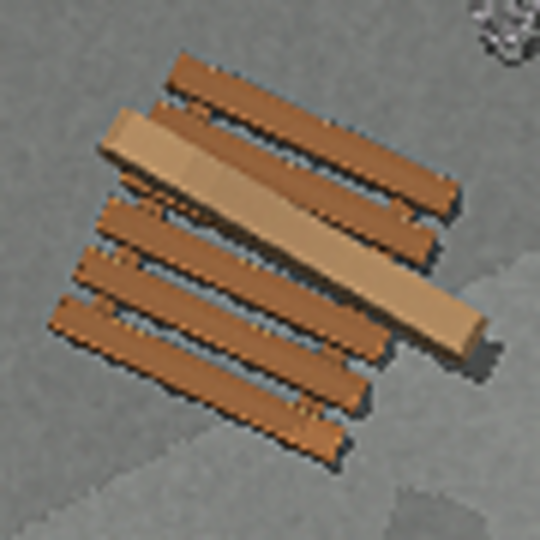

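View pics/b.png

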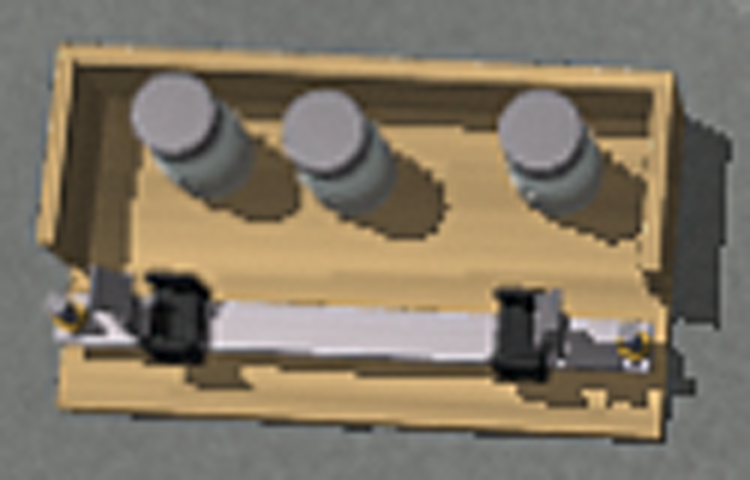

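The bar on the stand measures about 194 mm, which fits its 188-200 mm chamfered length. The other two are about 275 mm, so they're decoys. In crop a, the bar's top corners are near (130,110), (100,150), (488,318) and (465,355). In crop b, the black ledges are centred near (178,320) and (523,335), and the rack's front corners are at (60,410) and (663,438). Next is one enlarged scene crop of the rack, to fix its pose and get a rough ledge height.

```bash
python3 -c "
from h import *
im=cv2.imread('pics/raw_s0.png')
cv2.imwrite('pics/c.png',cv2.resize(im[215:340,200:335],None,fx=5.5,fy=4.8*5.5/5.5 if 0 else 5.5,interpolation=cv2.INTER_CUBIC)[:600])
"
```

```text
(no output)
```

View pics/c.png

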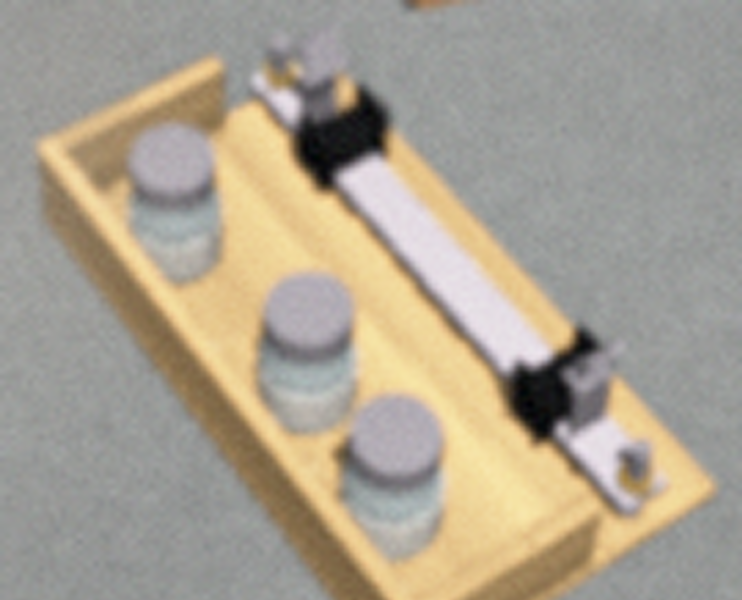

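```bash
cat > fit.py <<'E'
from h import *
from scipy.optimize import least_squares
def T(u,v):return ('top',95+(u+.5)/6-.5,95+(v+.5)/6-.5)
def S(u,v):return ('scene',200+(u+.5)/5.5-.5,215+(v+.5)/5.5-.5)
# obs, local x,y, z (fixed) , coefficient of h
O=[(T(60,408),-85,150,3,0),(T(663,438),-85,-150,3,0),(T(58,45),85,150,60,0),(T(680,75),85,-150,60,0),
(T(52,320),-45,145,-13,1),(T(652,345),-45,-145,-13,1),(T(178,318),-45,84,13,1),(T(523,335),-45,-84,13,1),
(S(717,488),-85,150,10,0),(S(40,145),85,-150,60,0),(S(645,495),-45,145,-13,1),(S(260,85),-45,-145,-13,1)]
def W(p,l):
    c,s=np.cos(p[2]),np.sin(p[2]); return np.array([p[0]+c*l[0]-s*l[1],p[1]+s*l[0]+c*l[1],l[2]])
def res(p): return np.concatenate([proj(o[0],W(p,np.array([x,y,z+k*p[3]*1e3])/1e3))-o[1:] for o,x,y,z,k in O])
r=least_squares(res,[.6,.1,0,.043],loss='soft_l1',x_scale=[.01,.01,.1,.01]);p=r.x
print('rack',p,'clip line',W(p,[-.045,0,0]));print(res(p).reshape(-1,2).round(1).tolist())
# bar
B=[(255+u/6,155+v/6) for u,v in((130,110),(100,150),(465,355),(488,318))]
C=np.array([at('top',*b,.048) for b in B]);m=C.mean(0);d=(C[0]+C[1]-C[2]-C[3])/2
print('bar',m,'len',np.linalg.norm(d),'wid',np.linalg.norm(C[0]-C[1]),'yaw',np.arctan2(-d[0],d[1]))
P=[(255+u/6,155+v/6) for u,v in((185,52),(462,182),(340,468),(50,322))]
print('stand',np.mean([at('top',*b,.018) for b in P],0))
s=status.sense()
from scipy.spatial.transform import Rotation as R
print(s['tcp_pos'],R.from_quat(s['tool_rot']).as_matrix().round(3))
E
python3 fit.py
```

```text
rack [ 0.65360927  0.18670847 -0.0388042   0.03810375] clip line [0.60864315 0.18845422 0.        ]
[[0.0, 0.6], [0.1, 0.3], [-0.1, -0.4], [-0.8, -0.9], [1.9, 0.4], [0.4, 0.7], [-1.1, -0.7], [-0.3, -0.8], [0.2, -0.8], [-1.3, -0.4], [-0.1, 1.4], [1.8, -1.1]]
bar [ 0.48165072 -0.2452249   0.048     ] len 0.19467289560409212 wid 0.024003845434540157 yaw -0.5182489466199312
stand [ 0.47535302 -0.23207751  0.018     ]
[0.22142803 0.58377107 0.23041155] [[-0.001 -0.935  0.355]
 [-0.002  0.355  0.935]
 [-1.     0.    -0.002]]
```

Emit:
{"name": "arm_command", "arguments": {
  "series": [
    [[0,0,0,0.15],[0,0,0,0.15],[0,0,0,0.15],[0,0,0,0.15],[0,0,0,0.15],[0,0,0,0.15],[0,0,0,0.15],[0,0,0,0.15],[0,0,0,0.15],[0,0,0,0.15]]
  ],
  "jaw": 100,
  "force": 80
}}

```text
t: 1.1
tcp_pos: [0.2215, 0.5839, 0.2307]
tool_rot: [0.105, 0.699, -0.105, 0.699]
force: [0.5, 0.4, -0.1]
finger_gap: 0.999
```

Emit:
{"name": "arm_command", "arguments": {
  "series": [
    [[0,0,0,0.12],[0,0,0,0.105],[0,-20,43,0],[0,-20,43,0],[0,-20,43,0],[0,-20,43,0],[0,-20,43,0],[0,-20,43,0],[0,-20,43,0],[0,-20,43,0]]
  ]
}}

```text
t: 2.1
tcp_pos: [0.4423, 0.2734, 0.2311]
tool_rot: [0.181, 0.684, -0.181, 0.683]
force: [0.3, 0.7, -0.0]
finger_gap: 1.002
```

Emit:
{"name": "arm_command", "arguments": {
  "series": [
    [[0,-20,43,0],[0,-20,43,0],[0,-40,20,0],[0,-40,20,0],[0,-40,20,0],[0,-40,20,0],[0,-40,20,0],[0,-40,20,0],[0,-40,20,0],[0,-40,20,0]]
  ]
}}

```text
t: 3.1
tcp_pos: [0.477, -0.161, 0.2311]
tool_rot: [0.181, 0.684, -0.181, 0.683]
force: [0.7, 0.7, -0.1]
finger_gap: 0.995
```

Emit:
{"name": "arm_command", "arguments": {
  "series": [
    [[0,-40,20,0],[0,-20,10,0],[10,0,0,0],[10,0,0,0],[0,0,0,0]]
  ]
}}

```text
t: 3.6
tcp_pos: [0.4725, -0.224, 0.2091]
tool_rot: [0.181, 0.686, -0.18, 0.682]
force: [0.6, 0.5, 0.1]
finger_gap: 0.999
```

```bash
cat > go.py <<'E'
import sys
from h import *
from scipy.spatial.transform import Rotation as R
def show(tx,ty,tz,yaw):
    s=status.sense();M=R.from_quat(s['tool_rot']).as_matrix();y=np.arctan2(M[1,2],M[0,2])
    print('t',round(s['t'],2),'tcp',s['tcp_pos'].round(4),'yaw',round(y,4),'tilt',M[:,0].round(4),'F',s['force'].round(1),'T',s['ft_torque'].round(2),'gap',round(s['finger_gap'],3),'q',s['q'].round(2))
    t=-((yaw-y+np.pi)%(2*np.pi)-np.pi)
    print('to go tool mm',(M.T@(np.array([tx,ty,tz])-s['tcp_pos'])*1000).round(1),'turn',round(t,4))
show(*map(float,sys.argv[1:]))
E
python3 go.py .4817 -.2452 .023 -.518
python3 -c "
from h import *
snap('top','t1.png',(245,145,355,245),6)"
```

```text
t 3.6 tcp [ 0.4725 -0.224   0.2091] yaw -0.5161 tilt [-0.0045  0.0039 -1.    ] F [0.6 0.5 0.1] T [ 0.01  0.02 -0.06] gap 0.999 q [-0.66  0.42  1.71  0.    1.02 -0.14]
to go tool mm [186.  -14.1  19.6] turn 0.0019
```

View pics/t1.png

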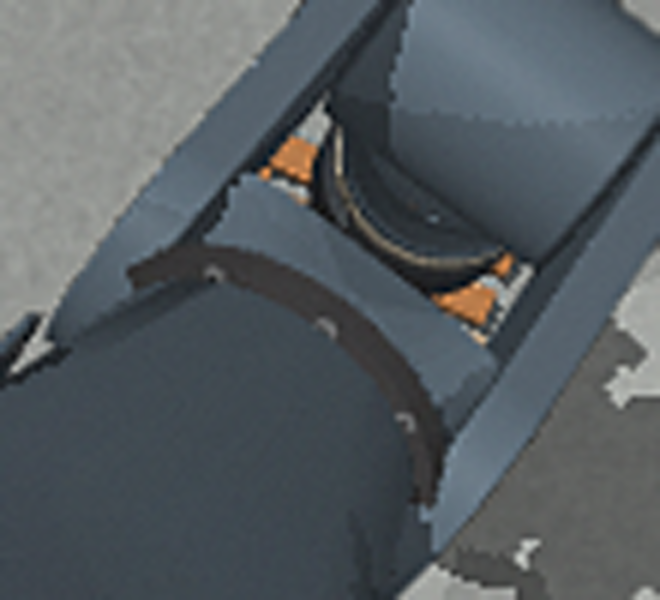

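That picture shows only the arm: it hides the stand from the top camera. I'll rely on the measurement, go down in stages and check contact.

Emit:
{"name": "arm_command", "arguments": {
  "series": [
    [[0,-7,10,0],[0,-7,9.6,0.002],[25,0,0,0],[30,0,0,0],[30,0,0,0],[25,0,0,0],[15,0,0,0],[5,0,0,0],[0,0,0,0],[0,0,0,0]]
  ]
}}

```text
t: 4.65
tcp_pos: [0.4851, -0.2489, 0.0821]
tool_rot: [0.181, 0.683, -0.182, 0.684]
force: [-0.1, 0.0, 0.4]
finger_gap: 0.997
```

```bash
python3 go.py .4817 -.2452 .023 -.518
python3 -c "
from h import *
P=proj('scene',[.48,-.245,.05]);print(P);u,v=P.astype(int)
snap('scene','s1.png',(u-50,v-50,u+50,v+40),6)"
```

```text
t 4.65 tcp [ 0.4851 -0.2489  0.0821] yaw -0.5189 tilt [ 0.0016 -0.0014 -1.    ] F [-0.1  0.   0.4] T [-0.02 -0.01 -0.02] gap 0.997 q [-0.68  0.64  1.76 -0.    0.74 -0.16]
to go tool mm [59.1  1.6 -4.9] turn -0.0009
[226.40127199 150.15645467]
```

View pics/s1.png

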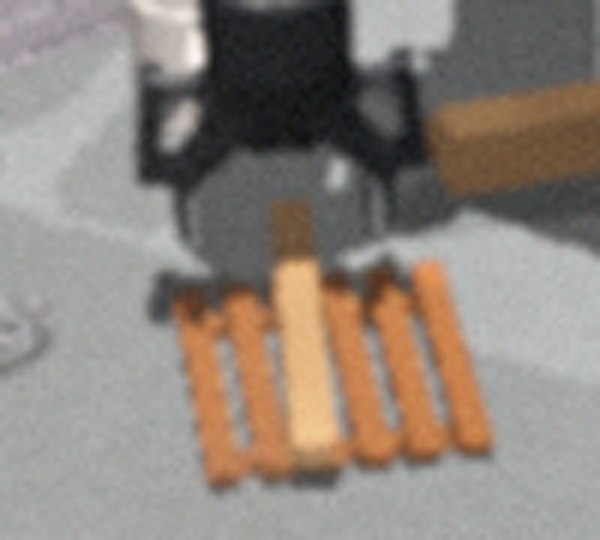

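The bar (crop column ~295, row 350) sits between the two open fingers, roughly centred. I'll correct the sideways offset and descend.

Emit:
{"name": "arm_command", "arguments": {
  "series": [
    [[5,1.6,-4.9,0],[15,0,0,0],[15,0,0,0],[12,0,0,0],[7,0,0,0],[3,0,0,0],[1,0,0,0],[0,0,0,0],[0,0,0,0]]
  ]
}}

```text
t: 5.6
tcp_pos: [0.481, -0.2446, 0.0238]
tool_rot: [0.181, 0.683, -0.182, 0.684]
force: [-0.1, -0.5, 0.3]
finger_gap: 1.002
```

```bash
python3 go.py .4817 -.2452 .023 -.518
```

```text
t 5.6 tcp [ 0.481  -0.2446  0.0238] yaw -0.5189 tilt [ 8.e-04 -6.e-04 -1.e+00] F [-0.1 -0.5  0.3] T [-0.01 -0.01  0.01] gap 1.002 q [-0.68  0.74  1.79  0.    0.61 -0.16]
to go tool mm [ 0.8 -0.2  0.9] turn -0.0009
```

Emit:
{"name": "arm_command", "arguments": {
  "series": [
    [[0,0,0,0],[0,0,0,0],[0,0,0,0],[0,0,0,0],[0,0,0,0],[0,0,0,0],[0,0,0,0],[0,0,0,0],[0,0,0,0],[0,0,0,0]]
  ],
  "jaw": 0,
  "force": 80
}}

```text
t: 6.6
tcp_pos: [0.4809, -0.2445, 0.0237]
tool_rot: [0.181, 0.683, -0.182, 0.684]
force: [0.7, 0.3, 4.4]
finger_gap: 0.237
```

```bash
python3 go.py .4817 -.2452 .023 -.518
```

```text
t 6.6 tcp [ 0.4809 -0.2445  0.0237] yaw -0.5191 tilt [ 6.e-04 -4.e-04 -1.e+00] F [0.7 0.3 4.4] T [ 0.08  0.06 -0.08] gap 0.237 q [-0.68  0.74  1.79  0.    0.61 -0.16]
to go tool mm [ 0.7 -0.2  1. ] turn -0.0011
```

Gripped at a gap of about 20 mm, consistent with the 22 mm bar. Lifting it and carrying it over the clip line.

Emit:
{"name": "arm_command", "arguments": {
  "series": [
    [[-5,0,0,0],[-15,0,0,0],[-25,0,0,0],[-25,0,0,0],[-25,0,0,0],[-20,0,0,-0.1],[-10,0,0,-0.12],[-5,0,0,-0.12],[0,0,0,-0.1],[0,0,0,-0.04]]
  ]
}}

```text
t: 7.6
tcp_pos: [0.4803, -0.244, 0.1532]
tool_rot: [0.013, 0.707, -0.013, 0.707]
force: [-0.4, -0.4, -1.9]
finger_gap: 0.242
```

Emit:
{"name": "arm_command", "arguments": {
  "series": [
    [[0,15,4,0],[0,30,8,0],[0,40,10,0],[0,45,11,0],[0,45,11,0],[0,45,11,0],[0,45,11,0],[0,45,11,0],[0,40,11,0],[0,35,10,0]]
  ]
}}

```text
t: 8.6
tcp_pos: [0.5927, 0.1401, 0.1528]
tool_rot: [0.014, 0.708, -0.013, 0.706]
force: [0.2, -0.5, -1.6]
finger_gap: 0.239
```

Emit:
{"name": "arm_command", "arguments": {
  "series": [
    [[0,25,7,0],[0,15,4,0],[0,8,2,0],[0,0,0,0],[0,0,0,0]]
  ]
}}

```text
t: 9.1
tcp_pos: [0.6079, 0.183, 0.153]
tool_rot: [0.014, 0.707, -0.014, 0.707]
force: [-0.1, -0.6, -0.8]
finger_gap: 0.238
```

```bash
python3 go.py .6086 .1885 .11 -.0388
python3 -c "
from h import *
snap('scene','s2.png',(190,160,345,340),3.3)
snap('top','t2.png',(85,85,230,185),5)
a=cv2.imread('pics/s2.png');b=cv2.imread('pics/t2.png');print(a.shape,b.shape)
w=400
a=cv2.resize(a,(512,594))
b=cv2.resize(b,(725,500))
cv2.imwrite('pics/s2.png',a)"
```

```text
t 9.1 tcp [0.6079 0.183  0.153 ] yaw -0.0398 tilt [-1.3e-03 -7.0e-04 -1.0e+00] F [-0.1 -0.6 -0.8] T [0.05 0.01 0.  ] gap 0.238 q [ 0.12  0.63  1.48 -0.    1.03  0.16]
to go tool mm [43.   5.5  0.5] turn -0.001
(594, 512, 3) (500, 725, 3)
```

View pics/s2.png

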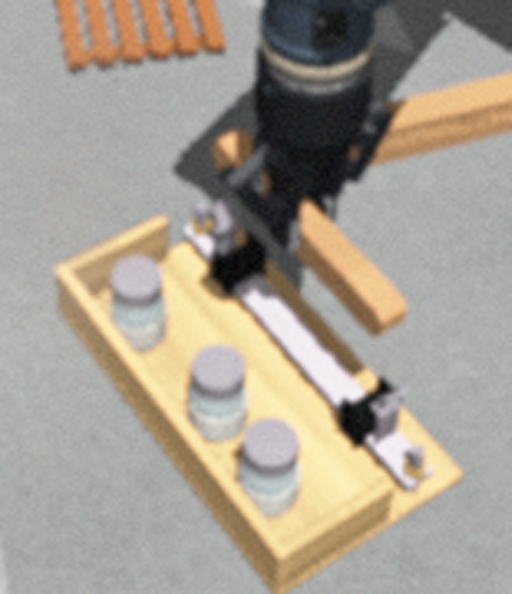

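The bar's +y end is at about (385,315), above the clip line, and looks square to the rack. I'll overlay the predicted bar and rack models on both views in one composite, to check alignment to within a few mm.

```bash
cat > ov.py <<'E'
from h import *
p=[0.65361,0.18671,-0.0388]; 
def W(p,l):
    l=np.asarray(l,float);c,s=np.cos(p[2]),np.sin(p[2]);return np.stack([p[0]+c*l[:,0]-s*l[:,1],p[1]+s*l[:,0]+c*l[:,1],l[:,2]],1)
def draw(im,n,pts,off,k,col):
    q=(proj(n,pts)-off+.5)*k-.5
    cv2.polylines(im,[np.round(q*8).astype(int)],False,col,1,cv2.LINE_AA,3)
def overlay(raw,n,crop,k,tcp,yaw,h=.038):
    im=cv2.imread(raw);a,b,c,d=crop;im=cv2.resize(im[b:d,a:c],None,fx=k,fy=k,interpolation=cv2.INTER_CUBIC);o=np.array([a,b])
    R_=lambda x0,x1,y,z:[(x0,-y,z),(x1,-y,z),(x1,y,z),(x0,y,z),(x0,-y,z)]
    draw(im,n,W(p,R_(-.085,-.085,.15,.01)[1:3]),o,k,(0,0,255)); draw(im,n,W(p,R_(.085,.085,.15,.06)[1:3]),o,k,(0,0,255))
    for s in(-1,1): draw(im,n,W(p,[(x-.045,s*.084+y,h+.013) for x,y in((-.014,-.012),(.014,-.012),(.014,.012),(-.014,.012),(-.014,-.012))]),o,k,(0,255,0))
    for s in(-1,1): draw(im,n,W(p,[(-.055,s*.095,h+.0287),(-.035,s*.095,h+.0287)]),o,k,(255,0,255))
    zb=tcp[2]-.0237+.018; b_=[tcp[0],tcp[1],yaw]
    draw(im,n,W(b_,R_(-.011,.011,.094,zb+.03)),o,k,(255,255,0)); draw(im,n,W(b_,R_(-.011,.011,.1,zb+.02)),o,k,(255,0,0))
    return im
if __name__=='__main__':
    t,y=[.6079,.1830,.1530],-.0398
    A=overlay('pics/raw_s2.png','scene',(225,190,345,315),4,t,y); B=overlay('pics/raw_t2.png','top',(95,90,210,180),2.7,t,y)
    c=np.zeros((max(A.shape[0],B.shape[0]),A.shape[1]+B.shape[1],3),np.uint8);c[:A.shape[0],:A.shape[1]]=A;c[:B.shape[0],A.shape[1]:]=B
    print(c.shape);cv2.imwrite('pics/ov2.png',c)
E
python3 ov.py
```

```text
(500, 790, 3)
```

View pics/ov2.png

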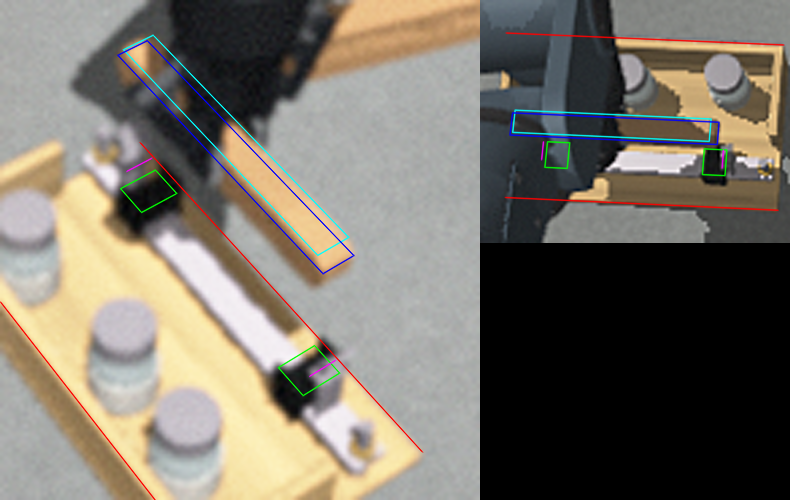

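The overlay fits. Predicted bar outline, rack edges and ledges all agree within 1-2 px (about 2-3 mm). The visible ledge tops sit slightly above the drawn 38 mm level, so the true height is probably about 40-45 mm. Descending with force checks.

Emit:
{"name": "arm_command", "arguments": {
  "series": [
    [[5,3,0.5,0],[12,2.5,0,0],[12,0,0,0],[8,0,0,0],[4,0,0,0],[1,0,0,0],[0,0,0,0],[0,0,0,0]]
  ]
}}

```text
t: 10.0
tcp_pos: [0.6096, 0.1895, 0.1117]
tool_rot: [0.014, 0.707, -0.014, 0.707]
force: [0.6, -0.1, -1.1]
finger_gap: 0.239
```

```bash
python3 go.py .6086 .1885 .09 -.0388; python3 -c "
from ov import *
for h in(.038,.043):
  q=proj('top',W(p,[(-.027,s*.084,h+.013) for s in(1,-1)]+[(-.045,s*.145,h-.013) for s in(1,-1)]));print(h,((q-95)*6).round(0).tolist())
print('seen back edge v 275,290; plate ends v 320,345')"
```

```text
t 10.0 tcp [0.6096 0.1895 0.1117] yaw -0.039 tilt [ 9.e-04  1.e-04 -1.e+00] F [ 0.6 -0.1 -1.1] T [ 0.01 -0.01  0.02] gap 0.239 q [0.13 0.69 1.5  0.   0.95 0.17]
to go tool mm [21.7 -1.1 -1. ] turn -0.0002
0.038 [[173.0, 275.0], [521.0, 291.0], [61.0, 320.0], [652.0, 347.0]]
0.043 [[169.0, 272.0], [520.0, 288.0], [58.0, 317.0], [651.0, 344.0]]
seen back edge v 275,290; plate ends v 320,345
```

Emit:
{"name": "arm_command", "arguments": {
  "series": [
    [[5,-1,-1,0],[6,0,0,0],[6,0,0,0],[4,0,0,0],[2,0,0,0],[0.7,0,0,0],[0,0,0,0],[0,0,0,0]]
  ]
}}

```text
t: 10.8
tcp_pos: [0.6084, 0.1885, 0.0878]
tool_rot: [0.014, 0.707, -0.014, 0.707]
force: [0.3, -0.4, -0.4]
finger_gap: 0.242
```

Emit:
{"name": "arm_command", "arguments": {
  "series": [
    [[1,0,0,0],[1,0,0,0],[1,0,0,0],[1,0,0,0],[1,0,0,0],[0,0,0,0],[0,0,0,0]]
  ]
}}

```text
t: 11.5
tcp_pos: [0.6082, 0.1885, 0.0825]
tool_rot: [0.014, 0.707, -0.014, 0.707]
force: [0.9, -0.4, -0.9]
finger_gap: 0.241
```

```bash
python3 go.py .6086 .1885 .083 -.0388
```

```text
t 11.5 tcp [0.6082 0.1885 0.0825] yaw -0.039 tilt [-1.e-04 -0.e+00 -1.e+00] F [ 0.9 -0.4 -0.9] T [ 0.03 -0.    0.03] gap 0.241 q [0.13 0.73 1.51 0.   0.9  0.16]
to go tool mm [-0.5  0.   0.4] turn -0.0002
```

Emit:
{"name": "arm_command", "arguments": {
  "series": [
    [[1,0,0,0],[1,0,0,0],[1,0,0,0],[0,0,0,0],[0,0,0,0]]
  ]
}}

```text
t: 12.0
tcp_pos: [0.6082, 0.1884, 0.0796]
tool_rot: [0.014, 0.707, -0.014, 0.707]
force: [0.5, -1.4, -1.7]
finger_gap: 0.239
```

Emit:
{"name": "arm_command", "arguments": {
  "series": [
    [[1,0,0,0],[1,0,0,0],[1,0,0,0],[0,0,0,0],[0,0,0,0]]
  ]
}}

```text
t: 12.5
tcp_pos: [0.6089, 0.1886, 0.0774]
tool_rot: [0.014, 0.706, -0.014, 0.708]
force: [-0.1, -0.2, 4.8]
finger_gap: 0.243
```

Emit:
{"name": "arm_command", "arguments": {
  "series": [
    [[1,0,0,0],[1,0,0,0],[1,0,0,0],[0,0,0,0],[0,0,0,0]]
  ]
}}

```text
t: 13.0
tcp_pos: [0.6094, 0.1887, 0.0753]
tool_rot: [0.014, 0.706, -0.014, 0.708]
force: [-1.3, -1.8, 9.3]
finger_gap: 0.241
```

```bash
python3 go.py .6086 .1885 .073 -.0388
```

```text
t 13.0 tcp [0.6094 0.1887 0.0753] yaw -0.039 tilt [ 3.1e-03  4.0e-04 -1.0e+00] F [-1.3 -1.8  9.3] T [0.05 0.18 0.03] gap 0.241 q [0.13 0.74 1.52 0.   0.88 0.16]
to go tool mm [ 2.3 -0.2 -0.8] turn -0.0002
```

Contact came at TCP z≈0.079, so the ledges are probably near 46 mm. The force builds gently at about 5 N/mm of commanded travel. Continuing.

Emit:
{"name": "arm_command", "arguments": {
  "series": [
    [[1,0,-0.3,0],[1,0,-0.3,0],[1,0,0,0],[0,0,0,0],[0,0,0,0]]
  ]
}}

```text
t: 13.5
tcp_pos: [0.6099, 0.1888, 0.0736]
tool_rot: [0.014, 0.705, -0.013, 0.709]
force: [-2.0, -0.6, 14.5]
finger_gap: 0.238
```

Emit:
{"name": "arm_command", "arguments": {
  "series": [
    [[1,0,0,0],[1,0,0,0],[1,0,0,0],[0,0,0,0],[0,0,0,0]]
  ]
}}

```text
t: 14.0
tcp_pos: [0.61, 0.1885, 0.0691]
tool_rot: [0.014, 0.705, -0.014, 0.709]
force: [1.1, -0.3, 4.7]
finger_gap: 0.243
```

```bash
python3 go.py .6086 .1885 .052 -.0388
```

```text
t 14.0 tcp [0.61   0.1885 0.0691] yaw -0.0389 tilt [ 5.7e-03  4.0e-04 -1.0e+00] F [ 1.1 -0.3  4.7] T [-0.05 -0.31  0.04] gap 0.243 q [ 0.13  0.75  1.52 -0.    0.87  0.16]
to go tool mm [17.1 -0.1 -1.5] turn -0.0001
```

The force fell to 4.7 N, so the straight part of the bar ends is between the noses. I'll remove the 1.5 mm drift in x before reaching the cheeks.

Emit:
{"name": "arm_command", "arguments": {
  "series": [
    [[1,0,-0.5,0],[1,0,-0.5,0],[1,0,-0.4,0],[0,0,0,0],[0,0,0,0]]
  ]
}}

```text
t: 14.5
tcp_pos: [0.6087, 0.1886, 0.0657]
tool_rot: [0.014, 0.705, -0.014, 0.709]
force: [4.3, -1.3, 5.4]
finger_gap: 0.239
```

```bash
python3 go.py .6086 .1885 .052 -.0388
```

```text
t 14.5 tcp [0.6087 0.1886 0.0657] yaw -0.0391 tilt [ 5.6e-03  4.0e-04 -1.0e+00] F [ 4.3 -1.3  5.4] T [-0.12 -0.6   0.04] gap 0.239 q [ 0.13  0.75  1.52 -0.    0.86  0.16]
to go tool mm [13.7 -0.1 -0.1] turn -0.0003
```

Emit:
{"name": "arm_command", "arguments": {
  "series": [
    [[1,0,0,0],[1,0,0,0],[1,0,0,0],[0,0,0,0],[0,0,0,0]]
  ]
}}

```text
t: 15.0
tcp_pos: [0.6069, 0.1886, 0.0619]
tool_rot: [0.014, 0.706, -0.014, 0.708]
force: [2.6, -0.5, 3.7]
finger_gap: 0.244
```

```bash
python3 go.py .6086 .1885 .052 -.0388
```

```text
t 15.0 tcp [0.6069 0.1886 0.0619] yaw -0.0389 tilt [ 1.7e-03  1.0e-04 -1.0e+00] F [ 2.6 -0.5  3.7] T [-0.05 -0.43  0.05] gap 0.244 q [ 0.13  0.76  1.53 -0.    0.86  0.16]
to go tool mm [ 9.9 -0.   1.6] turn -0.0001
```

Emit:
{"name": "arm_command", "arguments": {
  "series": [
    [[1,0,0.6,0],[1,0,0.4,0],[1,0,0,0],[0,0,0,0],[0,0,0,0]]
  ]
}}

```text
t: 15.5
tcp_pos: [0.6065, 0.1885, 0.0585]
tool_rot: [0.014, 0.708, -0.014, 0.706]
force: [0.7, -0.8, 4.1]
finger_gap: 0.241
```

```bash
python3 go.py .6086 .1885 .052 -.0388
```

```text
t 15.5 tcp [0.6065 0.1885 0.0585] yaw -0.039 tilt [-1.5e-03 -1.0e-04 -1.0e+00] F [ 0.7 -0.8  4.1] T [-0.03 -0.1   0.  ] gap 0.241 q [0.13 0.76 1.53 0.   0.85 0.16]
to go tool mm [6.5 0.  2.1] turn -0.0002
```

Emit:
{"name": "arm_command", "arguments": {
  "series": [
    [[1,0,0,0],[1,0,0,0],[1,0,0,0],[0,0,0,0],[0,0,0,0]]
  ]
}}

```text
t: 16.0
tcp_pos: [0.6056, 0.1884, 0.054]
tool_rot: [0.014, 0.708, -0.014, 0.706]
force: [0.9, 0.0, -6.4]
finger_gap: 0.241
```

```bash
python3 go.py .6086 .1885 .052 -.0388
```

```text
t 16.0 tcp [0.6056 0.1884 0.054 ] yaw -0.039 tilt [-3.9e-03 -4.0e-04 -1.0e+00] F [ 0.9  0.  -6.4] T [ 0.01 -0.13  0.01] gap 0.241 q [0.13 0.77 1.53 0.   0.85 0.16]
to go tool mm [2.  0.2 3. ] turn -0.0002
```

Fz went to −6.4 N: the clips are now pulling the bar down over its top chamfers. Now small steps onto the ledges, with a small x correction.

Emit:
{"name": "arm_command", "arguments": {
  "series": [
    [[1,0,0.8,0],[0.5,0,0.8,0],[0,0,0,0],[0,0,0,0]]
  ]
}}

```text
t: 16.4
tcp_pos: [0.607, 0.1884, 0.0531]
tool_rot: [0.014, 0.708, -0.014, 0.706]
force: [-4.0, -0.3, -7.1]
finger_gap: 0.235
```

```bash
python3 go.py .6086 .1885 .052 -.0388
```

```text
t 16.4 tcp [0.607  0.1884 0.0531] yaw -0.039 tilt [-4.1e-03 -4.0e-04 -1.0e+00] F [-4.  -0.3 -7.1] T [ 0.11  0.47 -0.03] gap 0.235 q [0.13 0.77 1.53 0.   0.85 0.16]
to go tool mm [1.1 0.2 1.6] turn -0.0002
```

Emit:
{"name": "arm_command", "arguments": {
  "series": [
    [[1,0,0.3,0],[0.5,0,0.3,0],[0,0,0,0],[0,0,0,0]]
  ]
}}

```text
t: 16.8
tcp_pos: [0.6096, 0.1884, 0.0526]
tool_rot: [0.014, 0.707, -0.014, 0.707]
force: [-1.0, -0.2, -6.1]
finger_gap: 0.243
```

```bash
python3 go.py .6086 .1885 .052 -.0388
```

```text
t 16.8 tcp [0.6096 0.1884 0.0526] yaw -0.039 tilt [ 3.e-04 -0.e+00 -1.e+00] F [-1.  -0.2 -6.1] T [-0.09  0.31  0.05] gap 0.243 q [ 0.12  0.77  1.52 -0.    0.84  0.16]
to go tool mm [ 0.6  0.1 -1. ] turn -0.0002
```

Emit:
{"name": "arm_command", "arguments": {
  "series": [
    [[1,0,0,0],[0.5,0,0,0],[0,0,0,0],[0,0,0,0]]
  ]
}}

```text
t: 17.2
tcp_pos: [0.6101, 0.1884, 0.0523]
tool_rot: [0.014, 0.706, -0.014, 0.708]
force: [-3.2, -1.4, 6.0]
finger_gap: 0.239
```

Emit:
{"name": "arm_command", "arguments": {
  "series": [
    [[1,0,0,0],[0.5,0,0,0],[0,0,0,0],[0,0,0,0]]
  ]
}}

```text
t: 17.6
tcp_pos: [0.6101, 0.1884, 0.0522]
tool_rot: [0.014, 0.706, -0.014, 0.708]
force: [-5.4, -1.2, 12.9]
finger_gap: 0.239
```

```bash
python3 go.py .6086 .1885 .052 -.0388
```

```text
t 17.6 tcp [0.6101 0.1884 0.0522] yaw -0.0389 tilt [ 0.0021  0.     -1.    ] F [-5.4 -1.2 12.9] T [-0.2   0.97  0.01] gap 0.239 q [ 0.12  0.77  1.52 -0.    0.84  0.16]
to go tool mm [ 0.2  0.  -1.6] turn -0.0001
```

The stop is hard: TCP z stays at 0.0522 while the force rises to 13 N, with the underside at about 46.5 mm. I'll relieve the load, then let go.

Emit:
{"name": "arm_command", "arguments": {
  "series": [
    [[-1,0,-0.5,0],[-1,0,-0.4,0],[0,0,0,0],[0,0,0,0]]
  ]
}}

```text
t: 18.0
tcp_pos: [0.6101, 0.1885, 0.0523]
tool_rot: [0.014, 0.706, -0.014, 0.708]
force: [1.4, -1.9, 4.4]
finger_gap: 0.239
```

Emit:
{"name": "arm_command", "arguments": {
  "series": [
    [[0,0,0,0],[0,0,0,0],[0,0,0,0],[0,0,0,0],[0,0,0,0],[0,0,0,0]]
  ],
  "jaw": 65,
  "force": 20
}}

```text
t: 18.6
tcp_pos: [0.6084, 0.1885, 0.0515]
tool_rot: [0.014, 0.707, -0.014, 0.707]
force: [-0.1, 0.7, 0.3]
finger_gap: 0.648
```

```bash
python3 go.py .6086 .1885 .052 -.0388
```

```text
t 18.6 tcp [0.6084 0.1885 0.0515] yaw -0.039 tilt [-1.e-04  0.e+00 -1.e+00] F [-0.1  0.7  0.3] T [ 0.04 -0.03  0.02] gap 0.648 q [0.13 0.77 1.53 0.   0.84 0.16]
to go tool mm [-0.5 -0.   0.2] turn -0.0002
```

Emit:
{"name": "arm_command", "arguments": {
  "series": [
    [[-5,0,0,0],[-15,0,0,0],[-30,0,0,0],[-40,0,0,0],[-40,0,0,0],[-30,0,0,0],[0,-20,-20,0],[0,-40,-20,0],[0,-45,-20,0],[0,-45,-20,0]]
  ]
}}

```text
t: 19.6
tcp_pos: [0.5221, 0.0407, 0.2132]
tool_rot: [0.013, 0.706, -0.013, 0.708]
force: [1.0, -1.0, -0.8]
finger_gap: 0.651
```

Emit:
{"name": "arm_command", "arguments": {
  "series": [
    [[0,-45,-10,0],[0,-45,0,0],[0,-45,0,0],[0,-45,0,0],[0,-30,0,0],[0,0,0,0],[0,0,0,0]]
  ]
}}

```text
t: 20.3
tcp_pos: [0.5044, -0.1682, 0.2125]
tool_rot: [0.014, 0.707, -0.014, 0.707]
force: [-0.7, -0.2, -0.3]
finger_gap: 0.651
```

```bash
python3 go.py .6086 .1885 .052 -.0388; python3 -c "
from ov import *
snap('scene','s3.png');snap('top','t3.png')
t,y=[.6086,.1885,.0522],-.0388
A=overlay('pics/raw_s3.png','scene',(205,215,335,320),4,t,y,.0465)*0+cv2.resize(cv2.imread('pics/raw_s3.png')[215:320,205:335],None,fx=4,fy=4,interpolation=cv2.INTER_CUBIC)
B=overlay('pics/raw_t3.png','top',(95,95,220,175),2.2,t,y,.0465)
B2=cv2.resize(cv2.imread('pics/raw_t3.png')[95:175,95:220],None,fx=2.2,fy=2.2,interpolation=cv2.INTER_CUBIC)
c=np.zeros((430,800,3),np.uint8);c[:A.shape[0],:A.shape[1]]=A
c[:B.shape[0],520:520+B.shape[1]]=B;c[200:200+B.shape[0],520:520+B.shape[1]]=B2
cv2.imwrite('pics/f.png',c)"
```

```text
t 20.3 tcp [ 0.5044 -0.1682  0.2125] yaw -0.0409 tilt [ 9.e-04  0.e+00 -1.e+00] F [-0.7 -0.2 -0.3] T [-0.01  0.07  0.02] gap 0.651 q [-0.53  0.43  1.69  0.    1.03 -0.49]
to go tool mm [160.6 360.6  89.4] turn -0.0021
```

View pics/f.png

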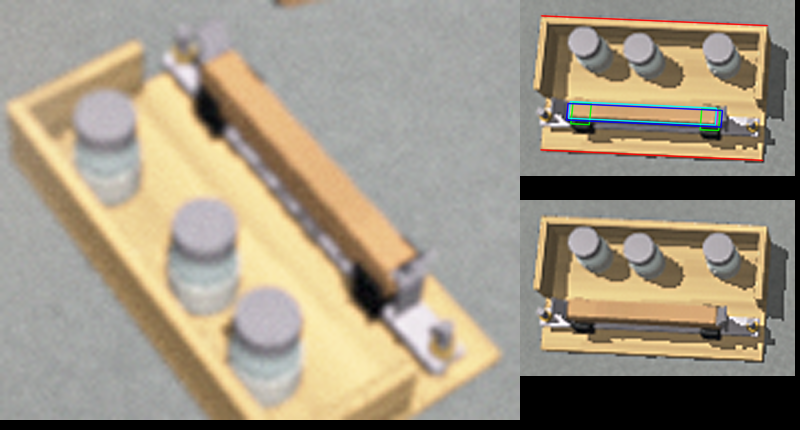

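The bar sits between the cheeks with a clip against each end, at about (215,45) and (405,275) in the crop. It is level and matches the predicted home outline in the top view. The jars haven't moved and the arm is clear, so I'm handing in.

```bash
python3 -c "
from station import ticket
print(ticket.sign_off())"
```

```text
the job is handed in; nothing more can be done
None
```

The retaining bar is pressed home between both spring clips, and I handed the job in at about 20 s of the 64 s allowed. No verdict came back.

- **Bar choice:** I took the one on the pot stand. Its ends measured about 194 mm apart, in line with its 188–200 mm chamfered length; the other two bars were about 275 mm.
- **Pressing in:** First contact came with the underside about 73 mm above the counter. The highest push I read was about 15 N. The force then fell to −6 N as the clips pulled the bar down.
- **Seated:** It met a hard stop, pressed to 13 N, with the underside at about 46.5 mm, inside the 30–52.5 mm band. The rough camera estimate of the ledge height was about 38 mm, so I relied on the felt one.
- **Last checks:** After release, the wrist force was about zero. The final pictures show the bar level and lined up with the predicted home position, with a clip against each end. The jars had not visibly moved and the arm was clear.
- **Not confirmed:**
  - I could not measure the clip angles directly; I judged them from the snap force and the pictures.
  - The bar drifted up to 3 mm front to back while being pressed in, within the cheeks' play, and I corrected that on the way down.
  - Forces were read only at the end of each short move, so brief peaks in between were not seen.

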